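Lock the lapping spindle

TASK

Lock the hand-turned lens-lapping spindle ready for a lap change: push on the pegs of its slotted disc to turn the disc until the slot faces the lock bar, then push the bar's upturned tab so that the bar slides fully home in the slot. Do it all by pushing gently with the fingertips: grip and lift nothing, and leave the loose laps, lenses, jar, spanner and bottle where they stand.

Things in the scene. Friction and masses are not known exactly. Their poses are not given: they have to be found in the camera images.
- spindle_head: The fixed spindle head, dark cast iron: base plate 190 x 305 x 12 mm bolted to the bench, a bearing housing, and a pedestal that guides the lock bar. Origin: on the bench surface under the spindle axis. Its z is up; its -y points from the spindle to the lock bar, so the bar slides towards +y to lock. Base plate: x -95 to 95, y -205 to 100 mm. Pedestal with keeper plate: x -25 to 25, y -137 to -97, top 88 mm above the bench.
- axis (a point): Centre of the disc's top face, on the vertical spindle axis, 86 mm above the bench. The disc is a steel index disc 170 mm across, 12 mm thick (73 to 85 mm above the bench), with one slot in its rim (18 mm wide, 28 mm deep, mouth flared to 28 mm) and three upright pegs. An iron dome-topped lap 64 mm across is screwed to its middle, turns with it and stands up to 128 mm above the bench.
- slot (a point): Middle of the slot's mouth, on the rim of the disc (85 mm from the axis, 79 mm above the bench); it turns with the disc.
- peg_1 (a point): Top of the first upright peg (14 mm across, 29 mm tall, top 114 mm above the bench, on the disc 60 mm from the axis), 60 deg counter-clockwise (seen from above) from the slot; it turns with the disc.
- peg_2 (a point): Top of the second, like peg, 180 deg from the slot.
- peg_3 (a point): Top of the third, like peg, 60 deg clockwise from the slot.
- disc (a joint): Angle of the disc, rad, growing counter-clockwise seen from above, no end stops. 0 or any whole turn: the slot faces the lock bar exactly. It starts anywhere but within 0.6 rad of that. It turns stiffly (about 2 N at a peg) and stays where it is left; the bar's tapered nose draws it true if the slot is within about 0.1 rad of the bar.
- gate (a point): Fixed point on the spindle head where the middle of the slot's mouth (point slot) lies when the slot faces the bar: on the bar's line, 85 mm from the axis, 78 mm above the bench.
- bar (a joint): Travel of the lock bar, m: 0 drawn fully back (nose 8 mm clear of the rim), 0.034 fully home against its stop, nose 26 mm deep in the slot. It slides with about 3 N of friction and stays where it is left; it starts at 0 to 0.005. The bar is flat steel 14 x 8 mm (75 to 83 mm above the bench), its nose tapered to 6 mm.
- tab (a point): Top middle of the outer face of the bar's upturned tab, the face to push (28 mm wide, 6 mm thick; the bar's end bent up, from 75 to 121 mm above the bench; the face is normal to the bar's line and looks away from the spindle). It lies on the bar's line, 178 mm minus the bar's travel from the axis.
- lap_a: Loose iron lap, 60 mm across, 43 mm tall, standing beside the lock bar; origin under its centre.
- lap_b: Loose iron lap, 48 mm across, 43 mm tall, on the other side of the lock bar; origin under its centre.
- lens_a: Loose glass lens blank, 41 mm across, 10 mm thick; origin under its centre.
- lens_b: Another glass lens blank of the same size.
- paste_jar: Loose amber jar of polishing paste, 56 mm across, 62 mm tall, behind the spindle; origin under its centre.
- spanner: Loose flat steel spanner, 180 mm long, lying on the bench behind the spindle; its long axis is its x.
- water_bottle: Loose water bottle, 62 mm across, 200 mm tall, standing to the robot's right of the spindle head; origin under its centre.

How it is judged (in metres and radians):
On the way:
1. the disc is turned until its slot faces the lock bar (within 12 mm at the rim), the bar not yet home (horizontal distance between slot and gate below 0.012 m and value of joint bar below 0.022 m).
At the end, for the whole second after the job is handed in: The lock bar is home in the slot (travel over 29 mm of 34), the slot in line with it (within 4 mm at the rim), the disc at rest, and every loose thing within 15 mm of where it stood (value of joint bar above 0.029 m and horizontal distance between slot and gate below 0.004 m and velocity of joint disc between -0.05 and 0.05 rad/s and distance of each of lap_a, lap_b, lens_a, lens_b, paste_jar, spanner, water_bottle from where it was at the start of the episode below 0.015 m); the robot touches nothing.
It fails at once if a loose bystander is lifted, pushed away (over 15 mm) or knocked over (distance of any of lap_a, lap_b, lens_a, lens_b, paste_jar, spanner, water_bottle from where it was at the start of the episode above 0.015 m or angle between any of lap_a, lap_b, lens_a, lens_b, paste_jar, water_bottle's own z axis and vertical above 0.5 rad).
It fails at once if the disc, its pegs or the bar are pinched between the fingers or shoved hard (the fingers press on the spindle head and its parts with over 40 N in all) (contact force between the fingers and spindle_head above 40 N).
It also fails if it takes over 61 s, if anything falls off the work surface, if the arm or the gripper's body presses on something with over 40 N, if the wrist force passes 120 N, or if a joint passes its speed limit or range.

ROBOT

A 6-joint arm with a two-finger parallel gripper is mounted at the origin on the work surface. World frame = base frame: x ahead of the robot, y to its left, z up, the work surface at z = 0. Lengths are in m, angles in degrees, forces in N, time in s.
With the tool pointing down it reaches from about 0.4 to 0.825 m from the base axis. Payload 7 kg.
Tool frame: the origin (TCP) lies between the finger pads; the fingertips stand 25 mm ahead of it and the grasp point (between the pads) lies 6 mm ahead of it; z points along the fingers, y is the line along which they close (so a half turn about z gives the same grasp; the last joint's range is limited). The gripper opens to 88 mm and grips with 3 to 60 N. Pads are 19 mm wide; open, the fingers measure 130 mm over their backs; the gripper's body (78 mm by 193 mm) begins 47 mm behind the grasp point.
Start: joints at [-54.654, 20.546, 0.682, 0, -70.136, -16.507], TCP at [0.218, -0.639, 0.252] pointing down, gripper open.
Joint ranges: [-176.03, 176.03], [-82.01, 121.73], [-58.28, 71.71], [-173.87, 95.51], [-174.79, -0.11], [-173.66, 173.66]. Speed limits (degrees/s): [136.94, 136.94, 172.46, 180, 180, 180].

INTERFACE

Orientations are given as [roll, pitch, yaw] about the fixed x, y, z axes, in that order (R = Rz(yaw) Ry(pitch) Rx(roll)).
In Python, from plant import r gives the robot as it stands.
- The arm moves only by the shell command python3 -m crank 'ROWS' [FORCE]. ROWS is JSON, a list of rows, each a list of 3 entries, a list of its own where there are three numbers: the turn, a rotation vector about the tool's x, y, z in degrees, then the shift along the tool's x, y, z in cm, then the closure, from -1 (fully open) to 1 (shut). In form: [[[wx, wy, wz], [dx, dy, dz], fingers], ...]. A call has 1 to 8 rows; each row shifts and turns the commanded pose from where the row before left it, along the tool's axes as they then stand; what a row does not reach is not made up. A row lasts 1/10 s, in which the tool goes at most 50 mm and 8.59 degrees, less where a joint would pass 70% of its speed; a pose out of reach is approached as far as the arm can. A call with a gripper value outside its range is refused whole. The fingers move at their own pace and stop on an object; FORCE is the grip in N (left out, the last holds). Time passes only in rows, so rows that do not move let the fingers close. It gives the time, the measured TCP pose, the force, the opening and the grip force at its end, in the units of the state.
- r.get_state(): the state, without advancing time (a new reading comes with each control period).
- r.capture(name): name is "side" or "top" or "wrist"; returns a dict with "color" (480x640x3 uint8, red, green, blue), "range_z" (480x640 float32, m along the optical axis (not along the pixel's ray), 0 where there is no reading), "intrinsics" (3x3 intrinsics, pixels), "world_from_camera" (4x4, takes a point from camera to world coordinates); the wrist camera has in their place "hand_eye" (4x4, takes a point from camera to tool coordinates, whose origin is the TCP and whose axes are the flange's). Camera axes: x right, y down, z forward; pixel columns grow to the right and rows downward; lengths in m; the calibration is good to about 2 mm. A picture is of the moment at which its call begins: read the wrist's pose just before it.
- r.close_job(): hands the job in; it is judged then, once.
The state is a dict: "time_s": time; "joints": joint angles; "qd": joint speeds; "joint_torque": joint torques, N m; "tcp_pos": TCP position; "eef_rot": TCP orientation; "contact_force": force on the tool from outside, world axes, zero at the start; "moment": the same for the moment, N m; "gripper_width": finger opening in m; "gripper_force": force on a finger pad.
Only numpy, scipy, OpenCV 4.12 (cv2) and the standard library are available. Lean on these libraries where they do the work, as an engineer would, in place of code of your own. Each camera call takes 0.05 s, during which the arm holds its last target. There are 200 camera calls.

## Working session

There is one attempt and no reset: what is moved stays moved. The work goes in short steps, Python scripts to look and compute and a shell command to move; the robot and the scene stay as the last step left them, time stands still between calls to the robot, and variables do not carry over. Pictures are saved under pics/ and viewed, at most 10 in all, crops included, and the job is handed in when it is done.

```bash
mkdir -p pics; ls
python3 - <<'E'
from plant import r
import cv2,numpy as np,pickle
s=r.get_state();print(s)
for n in("top","side"):
    d=r.capture(n);pickle.dump(d,open(f"pics/{n}.pkl","wb"));cv2.imwrite(f"pics/{n}0.png",d["color"][:,:,::-1]);print(n,d["intrinsics"],d["world_from_camera"])
E
```

```text
pics
{'time_s': 0.0, 'joints': array([-5.46544341e+01,  2.05900635e+01,  6.32703680e-01, -1.89668372e-02,
       -7.01351771e+01, -1.65052093e+01]), 'qd': array([ 0.01929136, -0.05662075, -0.07886126,  0.05645842, -0.07151778,
       -0.08543756]), 'joint_torque': array([ 9.13797812e-04, -5.82720208e+01,  2.93062913e+01,  6.99699104e+00,
        6.91094989e-03, -1.58930366e-04]), 'tcp_pos': array([ 0.21778468, -0.6384236 ,  0.25063363]), 'eef_rot': array([ 1.79906210e+02, -9.19705027e-03, -1.61166095e+02]), 'contact_force': array([-0.76459043, -0.36169636, -0.25104541]), 'moment': array([ 0.01943932, -0.0298156 , -0.05855063]), 'gripper_force': 0.0, 'gripper_width': 0.08771597022873709}
top [[435.84061711   0.         317.80597823]
 [  0.         435.84061711 240.33191329]
 [  0.           0.           1.        ]] [[-0.01499564 -0.99499834  0.09875945  0.5171371 ]
 [-0.99951064  0.01762844  0.02584023 -0.06505812]
 [-0.02745196 -0.09832363 -0.99477578  0.90244183]
 [ 0.          0.          0.          1.        ]]
side [[443.46763078   0.         314.13354039]
 [  0.         443.46763078 247.91951922]
 [  0.           0.           1.        ]] [[-0.90288798 -0.29356075  0.31403085  0.33727217]
 [-0.42986939  0.61255147 -0.66331968  0.48109161]
 [ 0.00236456 -0.73389562 -0.67925814  0.66630157]
 [ 0.          0.          0.          1.        ]]
```

View pics/top0.png

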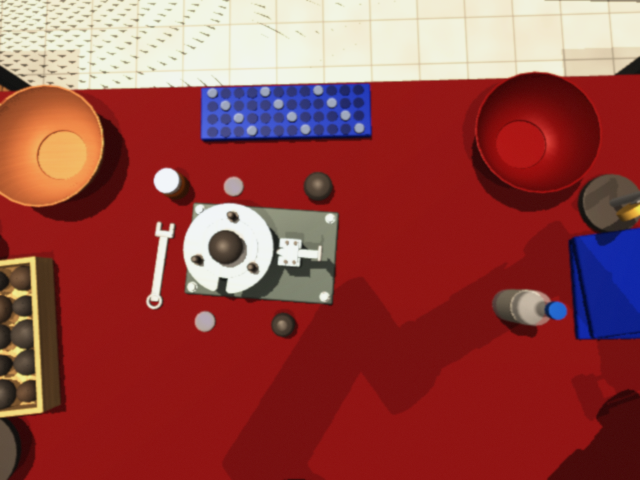

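View pics/side0.png

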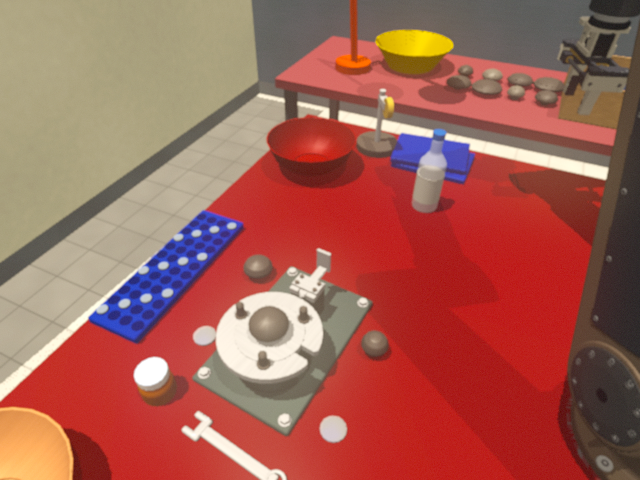

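```bash
cat > h.py <<'E'
import numpy as np,pickle
def ray(d,u,v,z):
    """world point on the ray of pixel u,v at world height z"""
    K=d["intrinsics"];T=d["world_from_camera"]
    w=T[:3,:3]@np.linalg.solve(K,[u,v,1.]);o=T[:3,3]
    return o+w*(z-o[2])/w[2]
E
python3 - <<'E'
import pickle,cv2
d=pickle.load(open("pics/top.pkl","rb"))
c=d["color"][180:340,150:350,::-1]
cv2.imwrite("pics/crop.png",cv2.resize(c,None,fx=3.75,fy=3.75,interpolation=cv2.INTER_CUBIC))
E
```

```text
(no output)
```

View pics/crop.png

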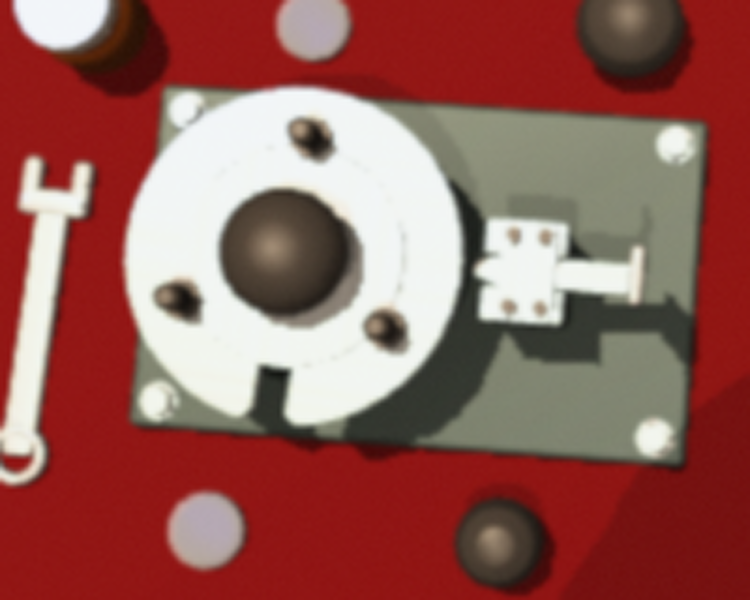

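```bash
cat >> h.py <<'E'
def crop(d,x,y,z,s=3.75,x0=150,y0=180): return ray(d,(x+.5)/s+x0-.5,(y+.5)/s+y0-.5,z)
E
python3 - <<'E'
from h import *
d=pickle.load(open("pics/top.pkl","rb"))
P={}
for n,x,y,z in [("axis",294,256,.085),("slot",268,416,.085),("p2",303,131,.114),("p1?",382,324,.114),("p3?",174,296,.114),("tab",643,275,.121),("tabtop",642,248,.121),("tabbot",641,302,.121),("lap",283,247,.128),
 ("c1",165,87,.012),("c2",707,122,.012),("c3",683,466,.012),("c4",131,425,.012),("nose",474,270,.083)]:
    P[n]=crop(d,x,y,z);print(n,P[n].round(4))
a=P["axis"]
for n in P:
    v=P[n]-a;print(n,np.degrees(np.arctan2(v[1],v[0])).round(1),np.hypot(*v[:2]).round(4))
m=(P["c2"]+P["c3"])/2-(P["c1"]+P["c4"])/2;print(np.degrees(np.arctan2(m[1],m[0])))
K=d["intrinsics"]; # disc-top depth centroid
T=d["world_from_camera"];v,u=np.mgrid[:480,:640];Z=d["range_z"]
X=np.stack([(u-K[0,2])/K[0,0]*Z,(v-K[1,2])/K[1,1]*Z,Z],-1)@T[:3,:3].T+T[:3,3]
import cv2
mk=((abs(X[...,2]-.085)<.004)&(np.hypot(X[...,0]-a[0],X[...,1]-a[1])<.092)).astype(np.uint8)
c=max(cv2.findContours(mk,0,1)[0],key=len)[:,0]
h=cv2.convexHull(c)[:,0]
q=X[h[:,1],h[:,0]];print("circ",cv2.minEnclosingCircle(q[:,:2].astype(np.float32)))
for n in("tab","p2"):
    w=(np.hypot(*(X[...,:2]-P[n][:2]).transpose(2,0,1))<.03)&(X[...,2]>.1);print(n,X[w].mean(0),X[w].min(0),X[w].max(0))
E
```

```text
axis [0.5869 0.1264 0.085 ]
slot [0.5068 0.139  0.085 ]
p2 [0.6459 0.1155 0.114 ]
p1? [0.5507 0.0765 0.114 ]
p3? [0.5659 0.1782 0.114 ]
tab [ 0.5718 -0.0503  0.121 ]
tabtop [ 0.5848 -0.0501  0.121 ]
tabbot [ 0.5589 -0.0492  0.121 ]
lap [0.5877 0.1216 0.128 ]
c1 [0.6888 0.2162 0.012 ]
c2 [ 0.6632 -0.0848  0.012 ]
c3 [ 0.4758 -0.0682  0.012 ]
c4 [0.5021 0.2324 0.012 ]
nose [0.5784 0.0355 0.083 ]
axis 0.0 0.0
slot 171.0 0.0811
p2 -10.5 0.06
p1? -126.0 0.0616
p3? 112.0 0.0559
tab -94.9 0.1773
tabtop -90.7 0.1764
tabbot -99.1 0.1778
lap -81.1 0.0048
c1 41.4 0.1359
c2 -70.1 0.2246
c3 -119.7 0.2241
c4 128.6 0.1358
nose -95.3 0.0912
-94.92813111695943
circ ((0.5872711539268494, 0.12740395963191986), 0.08509135246276855)
tab [ 0.57131203 -0.04656353  0.11989142] [ 0.55778704 -0.05035229  0.10183475] [ 0.58448387 -0.04273198  0.12470996]
p2 [0.64445697 0.11719298 0.11202488] [0.6175798  0.11090844 0.10038734] [0.65304607 0.12477703 0.11655646]
```

```bash
python3 -m crank '[[[0,0,0],[0,0,-4],1],[[0,0,0],[-1.5,1.3,-1],1],[[0,0,0],[-2.6,2.3,0],1],[[0,0,0],[-2.6,2.3,0],1],[[0,0,0],[-2.6,2.3,0],1],[[0,0,0],[-2.6,2.3,0],1],[[0,0,0],[-2.6,2.3,0],1],[[0,0,0],[-2.6,2.3,0],1]]' 10
python3 -m crank '[[[0,0,0],[-2.6,2.3,0],1],[[0,0,0],[-2.6,2.3,0],1],[[0,0,0],[-2.6,2.3,0],1],[[0,0,0],[-2.6,2.3,0],1],[[0,0,0],[-2.6,2.3,0],1],[[0,0,0],[-2.6,2.3,0],1],[[0,0,0],[-2.6,2.3,0],1],[[0,0,0],[-2.6,2.3,0],1]]'
```

```text
time_s: 0.9
tcp_pos: [0.3315, -0.4392, 0.3015]
eef_rot: [-180.0, 0.0, -161.2]
contact_force: [0.7, 0.8, -0.6]
gripper_width: 0.0293
gripper_force: 0.0
time_s: 1.7
tcp_pos: [0.4688, -0.1978, 0.3016]
eef_rot: [-180.0, 0.0, -161.2]
contact_force: [0.6, 0.7, -0.2]
gripper_width: 0.0001
gripper_force: 0.0
```

```bash
cat >> h.py <<'E'
def go(goal):
    from plant import r
    s=r.get_state();y=np.radians(s["eef_rot"][2]);D=np.array(goal)-s["tcp_pos"]
    print("t",s["time_s"],"tcp",s["tcp_pos"].round(4),"rpy",s["eef_rot"].round(1),"F",s["contact_force"].round(1))
    print("tool cm",100*np.array([np.cos(y)*D[0]+np.sin(y)*D[1],np.sin(y)*D[0]-np.cos(y)*D[1],-D[2]]).round(4))
E
python3 -c "
from h import *
go([.633,.088,.25])"
```

```text
t 1.7 tcp [ 0.4688 -0.1978  0.3016] rpy [-180.     0.  -161.2] F [ 0.6  0.7 -0.2]
tool cm [-24.78  21.74   5.16]
```

```bash
python3 -m crank '[[[0,0,0],[-3.5,3.1,0],1],[[0,0,0],[-3.5,3.1,0],1],[[0,0,0],[-3.5,3.1,0],1],[[0,0,0],[-3.5,3.1,0],1],[[0,0,0],[-3.5,3.1,0],1],[[0,0,0],[-3.5,3.1,0],1],[[0,0,0],[-2.5,2.1,0],1],[[0,0,0],[-1,0.8,0],1]]'
python3 -m crank '[[[0,0,-6.2],[0,0,1],1],[[0,0,-6.2],[0,0,1],1],[[0,0,-6.2],[0,0,1],1],[[0,0,-6.2],[0,0,1],1],[[0,0,-6.2],[0,0,1],1],[[0,0,0],[0,0,0],1]]'
python3 - <<'E'
from h import *
go([.633,.088,.119])
from plant import r
import cv2
d=r.capture("wrist");cv2.imwrite("pics/w1.png",d["color"][:,:,::-1])
E
```

```text
time_s: 2.5
tcp_pos: [0.6318, 0.0861, 0.3005]
eef_rot: [180.0, -0.1, -161.0]
contact_force: [-1.1, 0.0, -0.1]
gripper_width: 0.0005
gripper_force: 0.0
time_s: 3.1
tcp_pos: [0.6298, 0.0826, 0.2501]
eef_rot: [179.9, -0.1, -130.1]
contact_force: [-0.1, -0.2, 0.0]
gripper_width: 0.0004
gripper_force: 0.0
t 3.1 tcp [0.6298 0.0826 0.2501] rpy [ 1.799e+02 -1.000e-01 -1.301e+02] F [-0.1 -0.2  0. ]
tool cm [-0.61  0.1  13.11]
```

View pics/w1.png

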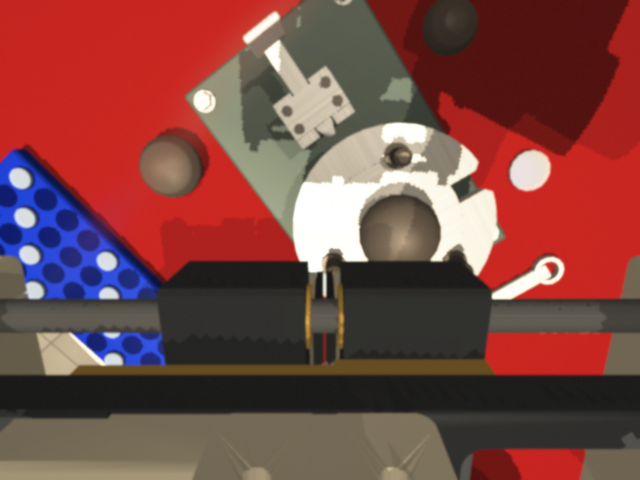

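Run:
```python
from h import *
from plant import r
d=r.capture("wrist");K=d["intrinsics"];T=d["hand_eye"];v,u=np.mgrid[:480,:640];Z=d["range_z"]
X=np.stack([(u-K[0,2])/K[0,0]*Z,(v-K[1,2])/K[1,1]*Z,Z],-1)@T[:3,:3].T+T[:3,3]
X=X[Z>0];print(T.round(3))
for z in np.arange(-.09,.05,.01):
    m=X[(abs(X[:,2]-z)<.005)&(abs(X[:,0])<.05)&(abs(X[:,1])<.12)]
    if len(m):print(z.round(3),len(m),np.percentile(m,[1,99],axis=0)[:,:2].round(4).tolist())
```

```text
[[ 0.    -0.967 -0.254  0.069]
 [ 1.     0.     0.    -0.001]
 [ 0.    -0.254  0.967 -0.133]
 [ 0.     0.     0.     1.   ]]
-0.09 19720 [[0.0226, -0.0486], [0.0272, 0.0154]]
-0.08 32698 [[0.0181, -0.0552], [0.0267, 0.0519]]
-0.07 11807 [[0.0224, -0.0572], [0.0381, 0.0534]]
-0.06 33850 [[-0.0086, -0.0722], [0.0392, 0.0714]]
-0.05 8201 [[-0.0261, -0.082], [0.0393, 0.0805]]
-0.04 2410 [[-0.0324, -0.0829], [0.0392, 0.081]]
-0.03 57 [[-0.0011, -0.0048], [0.008, 0.0033]]
-0.02 664 [[-0.0077, -0.0048], [0.0045, 0.0032]]
-0.01 7 [[0.0102, -0.0051], [0.0119, 0.0036]]
-0.0 178 [[0.0093, -0.0045], [0.0104, 0.0031]]
0.01 323 [[0.0052, -0.0069], [0.0118, 0.0055]]
0.02 182 [[0.0095, -0.0076], [0.0116, 0.006]]
0.03 1 [[0.0094, -0.0023], [0.0094, -0.0023]]
```

```bash
python3 -m crank '[[[0,0,0],[-0.6,0.1,2.5],1],[[0,0,0],[0,0,2.5],1],[[0,0,0],[0,0,2.5],1],[[0,0,0],[0,0,2.5],1],[[0,0,0],[0,0,1.8],1],[[0,0,0],[0,0,1.2],1],[[0,0,0],[0,0,0],1]]'
python3 -c "
from h import *
go([.633,.088,.119])"
```

```text
time_s: 3.9
tcp_pos: [0.6334, 0.0882, 0.1204]
eef_rot: [179.9, -0.1, -130.3]
contact_force: [0.2, 0.4, 0.1]
gripper_width: 0.0002
gripper_force: 0.0
t 3.9 tcp [0.6334 0.0882 0.1204] rpy [ 1.799e+02 -1.000e-01 -1.303e+02] F [0.2 0.4 0.1]
tool cm [0.04 0.02 0.14]
```

```bash
python3 -m crank '[[[0,0,-4],[-0.42,0.015,0],1],[[0,0,-4],[-0.42,0.015,0],1],[[0,0,-4],[-0.42,0.015,0],1],[[0,0,-4],[-0.42,0.015,0],1],[[0,0,-4],[-0.42,0.015,0],1],[[0,0,-4],[-0.42,0.015,0],1]]'
cat >> h.py <<'E'
def pol():
    from plant import r
    s=r.get_state();v=s["tcp_pos"]-[.587,.1265,0];p=np.degrees(np.arctan2(v[1],v[0]))
    print("t",s["time_s"],"r",np.hypot(*v[:2]).round(4),"phi",p.round(1),"yaw-(phi-90)",(s["eef_rot"][2]-p+90).round(1),"z",v[2].round(4),"F",s["contact_force"].round(1))
E
python3 -c "
from h import *
pol()"
```

```text
time_s: 4.5
tcp_pos: [0.646, 0.1102, 0.1232]
eef_rot: [-180.0, -0.0, -106.1]
contact_force: [-1.7, -2.1, 2.1]
gripper_width: 0.0003
gripper_force: 1.4
t 4.5 r 0.0613 phi -15.5 yaw-(phi-90) -0.6 z 0.1232 F [-1.7 -2.1  2.1]
```

```bash
python3 -m crank '[[[0,0,-4],[-0.42,0.02,0],1],[[0,0,-4],[-0.42,0.02,0],1],[[0,0,-4],[-0.42,0.02,0],1],[[0,0,-4],[-0.42,0.02,0],1],[[0,0,-4],[-0.42,0.02,0],1],[[0,0,-4],[-0.42,0.02,0],1],[[0,0,-4],[-0.42,0.02,0],1],[[0,0,-4],[-0.42,0.02,0],1]]'
python3 -c "
from h import *
pol()"
```

```text
time_s: 5.3
tcp_pos: [0.6454, 0.1431, 0.1231]
eef_rot: [180.0, -0.0, -74.1]
contact_force: [-1.9, -3.5, 1.5]
gripper_width: 0.0004
gripper_force: 1.6
t 5.3 r 0.0607 phi 15.8 yaw-(phi-90) 0.1 z 0.1231 F [-1.9 -3.5  1.5]
```

Working well; nearly uniform. Continue to phi ≈ 64.

```bash
python3 -m crank '[[[0,0,-4],[-0.42,0.02,0],1],[[0,0,-4],[-0.42,0.02,0],1],[[0,0,-4],[-0.42,0.02,0],1],[[0,0,-4],[-0.42,0.02,0],1],[[0,0,-4],[-0.42,0.02,0],1],[[0,0,-4],[-0.42,0.02,0],1],[[0,0,-4],[-0.42,0.02,0],1],[[0,0,-4],[-0.42,0.02,0],1]]'
python3 -m crank '[[[0,0,-4],[-0.42,0.02,0],1],[[0,0,-4],[-0.42,0.02,0],1],[[0,0,-4],[-0.42,0.02,0],1],[[0,0,-2],[-0.21,0.01,0],1],[[0,0,0],[0,0,0],1]]'
python3 - <<'E'
from h import *
pol()
from plant import r
import cv2
d=r.capture("top");pickle.dump(d,open("pics/top1.pkl","wb"))
c=d["color"][180:340,150:350,::-1]
cv2.imwrite("pics/crop1.png",cv2.resize(c,None,fx=3.75,fy=3.75,interpolation=cv2.INTER_CUBIC))
E
```

```text
time_s: 6.1
tcp_pos: [0.6281, 0.1711, 0.1232]
eef_rot: [-180.0, -0.1, -42.1]
contact_force: [0.4, -4.4, -0.5]
gripper_width: 0.0004
gripper_force: 1.5
time_s: 6.6
tcp_pos: [0.6161, 0.1802, 0.1232]
eef_rot: [-179.9, -0.1, -28.2]
contact_force: [-0.0, 0.4, 0.3]
gripper_width: 0.0005
gripper_force: 0.2
t 6.6 r 0.0611 phi 61.5 yaw-(phi-90) 0.3 z 0.1232 F [-0.   0.4  0.3]
```

View pics/crop1.png

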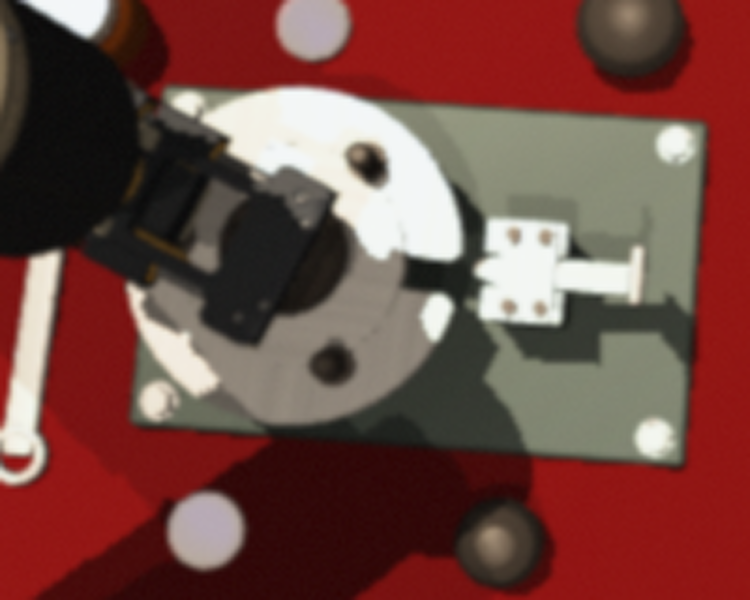

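Run:
```python
from h import *
d=pickle.load(open("pics/top1.pkl","rb"));a=np.array([.587,.1265,0])
for n,x,y,z,o in [("p1",364,158,.114,60),("p3",330,360,.114,-60),("sl_in",405,274,.085,0)]:
    v=crop(d,x,y,z)-a;print(n,np.hypot(*v[:2]).round(4),np.degrees(np.arctan2(v[1],v[0]))-o)
```

```text
p1 0.0609 -102.45476796898168
p3 0.0588 -95.13693315422816
sl_in 0.0573 -100.2047166918076
```

```bash
python3 -m crank '[[[0,0,-2],[-0.21,0.01,0],1],[[0,0,-2],[-0.21,0.01,0],1],[[0,0,0],[0,0,0],1],[[0,0,0],[1.5,0,0],1],[[0,0,0],[0.5,0,-3],1],[[0,0,0],[0,0,-4],1],[[0,0,0],[0,0,-4],1],[[0,0,0],[0,0,-4],1]]'
python3 -c "
from h import *
pol();go([.572,-.09,.25])"
```

```text
time_s: 7.45
tcp_pos: [0.6304, 0.173, 0.2732]
eef_rot: [180.0, 0.0, -24.3]
contact_force: [0.5, 0.9, -0.3]
gripper_width: 0.0008
gripper_force: 0.0
t 7.45 r 0.0636 phi 47.0 yaw-(phi-90) 18.7 z 0.2732 F [ 0.5  0.9 -0.3]
t 7.45 tcp [0.6304 0.173  0.2732] rpy [180.    0.  -24.3] F [ 0.5  0.9 -0.3]
tool cm [ 5.49 26.38  2.32]
```

```bash
python3 -m crank '[[[0,0,0],[0.8,3.2,0],1],[[0,0,0],[0.8,3.2,0],1],[[0,0,0],[0.8,3.2,0],1],[[0,0,0],[0.8,3.2,0],1],[[0,0,0],[0.8,3.2,0],1],[[0,0,0],[0.8,3.2,0],1],[[0,0,0],[0.4,3.2,0],1],[[0,0,0],[0,3.2,0],1]]'
python3 -m crank '[[[0,0,8],[0,0,0],1],[[0,0,8],[0,0,0],1],[[0,0,8],[0,0,0],1],[[0,0,8],[0,0,0],1],[[0,0,8],[0,0,0],1],[[0,0,8],[0,0,0],1],[[0,0,8],[0,0,0],1],[[0,0,8],[0,0,0],1]]'
python3 -m crank '[[[0,0,6.6],[0,0,0],1],[[0,0,0],[0,0,0],1]]'
python3 - <<'E'
from h import *
go([.569,-.083,.118])
from plant import r
import cv2
d=r.capture("top");pickle.dump(d,open("pics/top2.pkl","wb"))
c=d["color"][180:340,150:350,::-1]
cv2.imwrite("pics/crop2.png",cv2.resize(c,None,fx=3.75,fy=3.75,interpolation=cv2.INTER_CUBIC))
E
```

```text
time_s: 8.25
tcp_pos: [0.5727, -0.0831, 0.2716]
eef_rot: [180.0, 0.0, -24.3]
contact_force: [-0.4, 0.9, 0.4]
gripper_width: 0.0006
gripper_force: 0.0
time_s: 9.05
tcp_pos: [0.573, -0.0818, 0.2717]
eef_rot: [180.0, 0.0, -88.6]
contact_force: [0.8, -0.3, 0.8]
gripper_width: 0.0004
gripper_force: 0.0
time_s: 9.25
tcp_pos: [0.5729, -0.0818, 0.2717]
eef_rot: [180.0, 0.0, -95.0]
contact_force: [-0.1, -0.2, -0.5]
gripper_width: 0.0006
gripper_force: 0.0
t 9.25 tcp [ 0.5729 -0.0818  0.2717] rpy [180.   0. -95.] F [-0.1 -0.2 -0.5]
tool cm [ 0.16  0.38 15.37]
```

View pics/crop2.png

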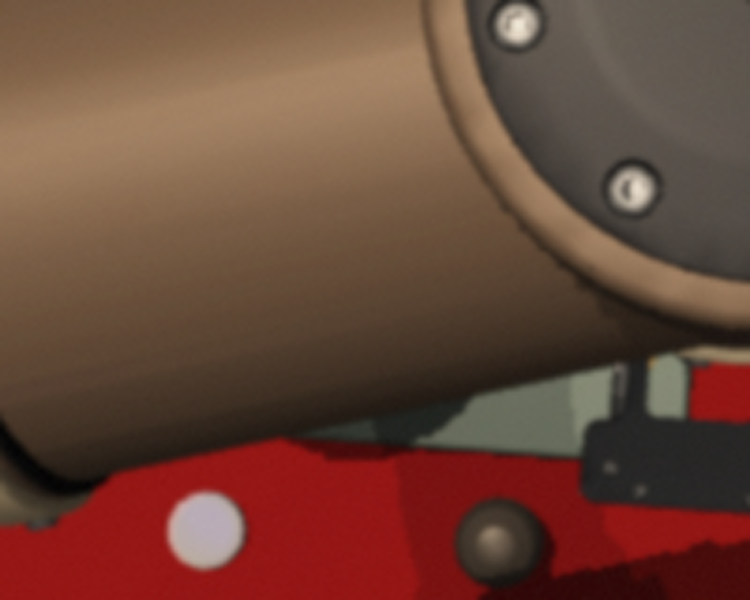

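The arm hides the disc from above; use the side camera.

Run:
```python
from plant import r
import cv2,pickle
d=r.capture("side");pickle.dump(d,open("pics/side2.pkl","wb"))
c=d["color"][230:430,180:400,::-1]
cv2.imwrite("pics/crop3.png",cv2.resize(c,None,fx=3,fy=3,interpolation=cv2.INTER_CUBIC))
```

```text
(no output)
```

View pics/crop3.png

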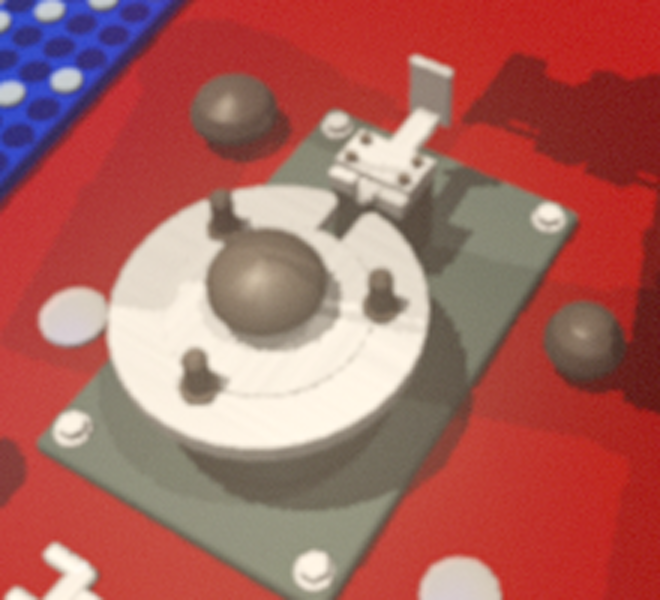

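Run:
```python
from h import *
d=pickle.load(open("pics/side2.pkl","rb"));c=lambda x,y,z:crop(d,x,y,z,3,180,230)[:2]
P=[c(220,197,.114),c(380,275,.114),c(194,356,.114)];a=np.mean(P,0);print(a)
an=lambda v:np.degrees(np.arctan2(v[1],v[0]))
for p,o in zip(P,(60,-60,180)):print(np.hypot(*(p-a)).round(4),an(p-a)-o)
for n,x,y,z in(("nose",367,190,.079),("slotin",335,236,.085),("tab",429,66,.121)):
    v=c(x,y,z)-a;print(n,c(x,y,z),np.hypot(*v).round(4),an(v))
```

```text
[0.5856341  0.12338605]
0.0594 -95.71100213859683
0.0597 -95.61870155831531
0.0596 -95.86143920933225
nose [0.57789655 0.02204072] 0.1016 -94.36596935099166
slotin [0.57629386 0.06506645] 0.0591 -99.09900546682523
tab [ 0.57131365 -0.04909513] 0.1731 -94.74616366589888
```

```bash
python3 -m crank '[[[0,0,0],[0.2,0.4,2],1],[[0,0,0],[0,0,3],1],[[0,0,0],[0,0,3],1],[[0,0,0],[0,0,3],1],[[0,0,0],[0,0,2.5],1],[[0,0,0],[0,0,1.5],1],[[0,0,0],[0,0,0.4],1]]'
python3 -m crank '[[[0,0,0],[-0.4,0,0],1],[[0,0,0],[-0.4,0,0],1],[[0,0,0],[-0.4,0,0],1],[[0,0,0],[-0.4,0,0],1],[[0,0,0],[-0.3,0,0],1],[[0,0,0],[-0.3,0,0],1]]'
python3 -c "
from h import *
pol();go([.5738,-.026,.118])"
```

```text
time_s: 10.05
tcp_pos: [0.5675, -0.0832, 0.1157]
eef_rot: [179.8, -0.0, -94.7]
contact_force: [0.9, -0.7, -0.5]
gripper_width: 0.0003
gripper_force: 0.0
time_s: 10.65
tcp_pos: [0.5706, -0.061, 0.1182]
eef_rot: [-179.9, -0.0, -94.7]
contact_force: [1.0, -3.0, 1.4]
gripper_width: 0.0004
gripper_force: 1.3
t 10.65 r 0.1882 phi -95.0 yaw-(phi-90) 90.3 z 0.1182 F [ 1.  -3.   1.4]
t 10.65 tcp [ 0.5706 -0.061   0.1182] rpy [-179.9   -0.   -94.7] F [ 1.  -3.   1.4]
tool cm [-3.51 -0.03  0.02]
```

```bash
python3 -m crank '[[[0,0,0],[-0.3,0,0],1],[[0,0,0],[-0.3,0,0],1],[[0,0,0],[-0.3,0,0],1],[[0,0,0],[-0.3,0,0],1],[[0,0,0],[-0.3,0,0],1],[[0,0,0],[-0.3,0,0],1],[[0,0,0],[-0.3,0,0],1]]'
python3 -m crank '[[[0,0,0],[-0.3,0,0],1],[[0,0,0],[-0.2,0,0],1],[[0,0,0],[-0.2,0,0],1],[[0,0,0],[-0.2,0,0],1]]'
python3 -c "
from h import *
pol()"
```

```text
time_s: 11.35
tcp_pos: [0.5722, -0.0399, 0.1176]
eef_rot: [-180.0, 0.0, -94.8]
contact_force: [1.6, -3.1, 2.2]
gripper_width: 0.0006
gripper_force: 1.3
time_s: 11.75
tcp_pos: [0.5727, -0.031, 0.1175]
eef_rot: [180.0, 0.0, -94.8]
contact_force: [2.7, -3.5, 1.6]
gripper_width: 0.0003
gripper_force: 1.3
t 11.75 r 0.1581 phi -95.2 yaw-(phi-90) 90.4 z 0.1175 F [ 2.7 -3.5  1.6]
```

```bash
for i in 1 ; do python3 -m crank '[[[0,0,0],[-0.15,0,0],1],[[0,0,0],[-0.1,0,0],1],[[0,0,0],[0,0,0],1]]'; done
python3 -m crank '[[[0,0,0],[-0.1,0,0],1],[[0,0,0],[0,0,0],1]]'
python3 -c "
from h import *
pol()"
```

```text
time_s: 12.05
tcp_pos: [0.5728, -0.0303, 0.1176]
eef_rot: [180.0, -0.1, -94.8]
contact_force: [4.0, -11.4, 1.0]
gripper_width: 0.0005
gripper_force: 5.9
time_s: 12.25
tcp_pos: [0.5728, -0.0302, 0.1176]
eef_rot: [179.9, -0.2, -94.8]
contact_force: [4.7, -17.0, 0.2]
gripper_width: 0.0005
gripper_force: 8.2
t 12.25 r 0.1573 phi -95.2 yaw-(phi-90) 90.4 z 0.1176 F [  4.7 -17.    0.2]
```

```bash
python3 -m crank '[[[0,0,0],[0.5,0,0],1],[[0,0,0],[1,0,0],1],[[0,0,0],[1.5,0,0],1],[[0,0,0],[0.5,0,-3],1],[[0,0,0],[0,0,-4],1],[[0,0,0],[0,0,-4],1],[[0,0,0],[0,0,0],1]]'
python3 - <<'E'
from plant import r
import cv2,pickle
d=r.capture("side");pickle.dump(d,open("pics/side4.pkl","wb"))
c=d["color"][230:430,180:400,::-1]
cv2.imwrite("pics/crop4.png",cv2.resize(c,None,fx=3,fy=3,interpolation=cv2.INTER_CUBIC))
E
```

```text
time_s: 12.95
tcp_pos: [0.5728, -0.0632, 0.2336]
eef_rot: [-179.5, 0.1, -94.7]
contact_force: [0.9, 0.8, 0.2]
gripper_width: 0.0007
gripper_force: 0.0
```

View pics/crop4.png

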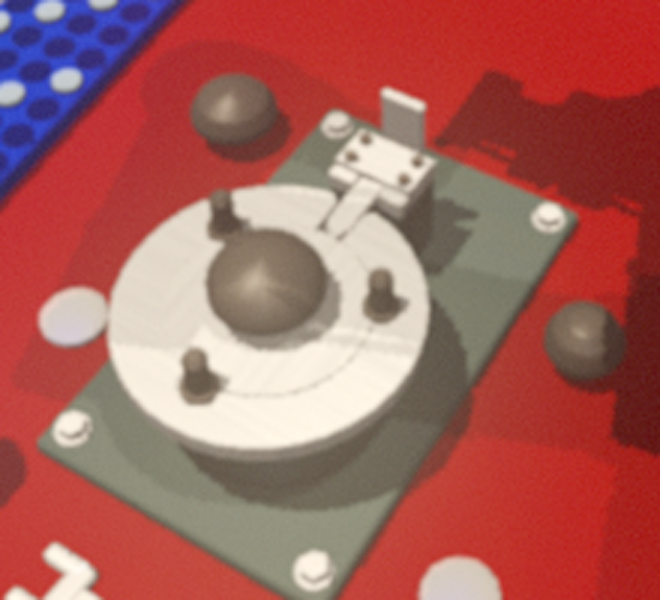

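Run:
```python
from h import *
d=pickle.load(open("pics/side4.pkl","rb"));c=lambda x,y,z:crop(d,x,y,z,3,180,230)[:2]
print(np.linalg.norm(c(403,99,.121)-c(429,66,.121)), np.linalg.norm(c(403,99,.121)-[.5856,.1234]))
print("nose",np.linalg.norm(c(329,234,.083)-[.5856,.1234]))
P=[c(220,197,.114),c(380,275,.114),c(194,356,.114)]
```

```text
0.03209564093825477 0.14099918583797316
nose 0.0597782929835824
```

```bash
python3 -c "
from plant import r
print(r.close_job())"
```

```text
the job is handed in; nothing more can be done
None
```

The spindle is locked and the job is handed in at about 13 s: the disc was turned with its slot within about 1° of the bar, then the bar was pushed about 32 mm until it met a firm stop, its nose about 25 mm deep in the slot; no loose thing was touched, and the judge's verdict was not shown.

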